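Snap the plug-in relay into its socket on the measuring bench

ROBOT

A 6-joint arm with a two-finger parallel gripper is mounted at the origin on the work surface. World frame = base frame: x ahead of the robot, y to its left, z up, the work surface at z = 0. Lengths are in m, angles in rad, forces in N, time in s.
With the tool pointing down it reaches from about 0.225 to 0.875 m from the base axis. Payload 3.4 kg.
Tool frame: the origin (TCP) lies between the finger pads; the fingertips stand 8 mm ahead of it and the grasp point (between the pads) lies 11 mm behind it; z points along the fingers, y is the line along which they close (so a half turn about z gives the same grasp; the last joint's range is limited). The gripper opens to 85 mm and grips with 20 to 120 N. Pads are 22 mm wide; open, the fingers measure 114 mm over their backs; the gripper's body (76 mm by 85 mm) begins 54 mm behind the grasp point. The pads swing forward as they close: fully open they stand 13 mm farther back than shut.
Start: joints at [1.226, 0.276, 1.505, -0, 1.361, -0.121], TCP at [0.128, 0.561, 0.239] pointing down, gripper open.
Joint ranges: [-2.89, 2.89], [-0.75, 2.08], [0.22, 2.7], [-1.18, 4.32], [0.11, 2.71], [-2.7, 2.7]. Speed limits (rad/s): [2.57, 2.57, 3.14, 3.14, 3.14, 3.14].

INTERFACE

Orientations are given as a unit quaternion [w, x, y, z].
In Python, from rig import manip, optics, finder gives the robot as it stands.
- The arm moves only by the tool servo_tool, never from a script. Its argument "increments" is a list of rows, each a list of 7 numbers: the shift along the tool's x, y, z in cm, then the turn, a rotation vector about the tool's x, y, z in degrees, then the closure, from -1 (fully open) to 1 (shut). In form: [[x, y, z, rx, ry, rz, gripper], ...]. A call has exactly 5 rows; each row shifts and turns the commanded pose from where the row before left it, along the tool's axes as they then stand; what a row does not reach is not made up. A row lasts 1/10 s, in which the tool goes at most 50 mm and 8.59 degrees, less where a joint would pass 70% of its speed; a pose out of reach is approached as far as the arm can. A call is refused whole if a number of a shift passes 5 or a number of a turn 8.59, either way. A call with a gripper value outside its range is refused whole. The fingers move at their own pace and stop on an object; "squeeze" is the grip in N (left out, the last holds). Time passes only in rows, so rows that do not move let the fingers close, or fill a call up. It gives the time, the measured TCP pose, the force, the opening and the grip force at its end, in the units of the state.
- manip.get_state(): the state, without advancing time (a new reading comes with each control period).
- optics.get_image(name): name is "scene" or "top" or "wrist"; returns the picture (400x640x3 uint8, red, green, blue); there is no depth.
- optics.get_calibration(name): a dict with "fov_y" (degrees; the focal length in pixels is half the picture's height over the tangent of half this angle, whatever the lens; pixels are square), "cx", "cy" (the principal point, pixels), "world_to_cam" (4x4, takes a point from world to camera coordinates). Camera axes: x right, y down, z forward; pixel columns grow to the right and rows downward; lengths in m; the calibration is good to about 2 mm. A picture is of the moment at which its call begins: read the wrist's pose just before it. get_calibration takes no time and is no camera call; for the wrist camera it gives the pose at the moment of the call.
- manip.sign_off(): hands the job in; it is judged then, once.
Trained networks look in the newest picture that a camera, given by its name, has taken for a name from the list of things; names that differ only in an ending like _2 or _b are one class to them, and where a whole thing is asked for, a point or a joint stands for the part that bears it (a point fixed in the world has none). Each returns a list of dicts, best first, with "p" (0 to 1); they miss things now and then, are a little off and sometimes report something else, mostly with a low value. They report only what shows in the picture. A call takes as long as a camera call. They do not tell look-alikes from the thing itself.
- finder.silhouettes(label, camera): "region" (400x640 bool, what is visible of it) and "box" ([centre column, centre row, width, height] in pixels, round what is visible of it).
- finder.tip_of(label, camera): "at" ([column, row] in pixels: a listed point, or the origin of a listed thing).
The state is a dict: "clock": time; "qpos": joint angles; "qd": joint speeds; "effort": joint torques, N m; "position": TCP position; "ee_rot": TCP orientation; "contact_force": force on the tool from outside, world axes, zero at the start; "moment": the same for the moment, N m; "width": finger opening in m; "gripper_force": force on a finger pad.
Only numpy, scipy, OpenCV 4.12 (cv2) and the standard library are available. Lean on these libraries where they do the work, as an engineer would, in place of code of your own. Each camera call takes 0.05 s, during which the arm holds its last target. There are 200 camera calls.

TASK

Take the block-shaped relay with notched ends out of the parts tray, plug its foot into the rectangular hole of the socket, and press it straight down until it pushes past both sprung catches, the force suddenly drops, and it sits fully home with the catches closed over it. Do not let go: finish with the gripper still on the relay, pressing it firmly down (about 10 N) onto the socket. Leave the other two modules in the tray and the other things on the bench where they are.

Things in the scene. Friction and masses are not known exactly. Their poses are not given: they have to be found in the camera images.
- relay_center (a point): Centre, half-way up, of the relay: grey plastic block, 68 mm tall, upright in the tray (floor 4 mm, rim 12 mm above the bench); z up. Housing (upper 50 mm): 44 mm along its x, 34 mm along its y; grip it across the flat y faces, from here up to its top. Each x end has a notch over a lip of 4 mm radius, 44 mm over the lips. Neighbours in the tray: one slim, one round. 60 to 130 g.
- relay_foot (a point): Underside of the relay, centre, 34 mm below its centre. The foot is a black plug, the lowest 18 mm of the relay, 30 mm along x by 20 mm along y, tapered over its last 4 mm. Above it the underside of the housing (16 mm below the relay's centre) is what comes to rest on the socket. Half a turn about z is the same.
- socket_seat (a point): Centre of the mouth of the hole, on the socket's top face, 34 mm above the bench; z up. Fixed socket: plate 100 x 70 x 6 mm, on it a grey block 48 mm (x) by 56 mm (y). Hole 32 mm along x by 22 mm along y, 21 mm deep, chamfered 2 mm. The relay's x goes along this x, either way round. Fully home, the relay's centre is 16 mm and its foot's underside -18 mm from here in z.
- catch_a (a joint): Spread of the black sprung catch at the socket's +x end, rad: 0 closed, positive bent outward (0.06 as a lip passes, limit 0.2); springs back. Tops 17 mm above the socket's top face, 56 mm over both; noses of 3 mm radius, 16 mm wide plus round ends, 10.5 mm above the face and 39 mm apart.
- catch_b (a joint): The same at the -x end. The relay's lips meet the noses 12 mm above home; pressing on, the resistance rises to about 10 to 14 N, falls to nothing about 6 mm above home, then the relay goes easily down to its rigid seat.
- slim_center (a point): Centre of the slim module, a bystander in the tray: grey block 60 x 20 mm seen from above, 70 mm tall. Not to be moved.
- round_center (a point): Centre of the round module, a bystander in the tray: grey cylinder of 42 mm diameter, 62 mm tall. Not to be moved.
- tube: Bystander, origin at its underside: cream tube standing on its white cap, 34 mm diameter, 105 mm tall.
- caliper: Bystander, origin at its underside: steel caliper lying flat, 230 mm long.
- fixture: Bystander, origin at its underside: aluminium fixture block 70 x 110 mm with a slot, 62 mm tall.
- dish: Bystander, origin at its underside: steel dish of 90 mm diameter, 30 mm tall.
- driver: Bystander, origin at its underside: screwdriver with a black handle, lying.
Things that resemble listed ones, but are neither listed nor needed, are in the scene too. Leave any red look-alike of the part that bears relay_center alone.

How it is judged:
On the way, in this order (a step that is already met when the one before it is completed fails the run):
1. the relay's foot is in the socket's hole, aligned, not yet home (horizontal distance between relay_center and socket_seat below 0.004 m and angle between the x axis of relay_center and the x axis of socket_seat, either way round below 0.12 rad and z of relay_center in the frame of socket_seat between 0.0185 and 0.03 m), for 0.05 s.
2. the relay is snapped home: seated, with both catches closed over it (horizontal distance between relay_center and socket_seat below 0.004 m and angle between the x axis of relay_center and the x axis of socket_seat, either way round below 0.12 rad and z of relay_center in the frame of socket_seat between 0.012 and 0.0182 m and value of joint each of catch_a, catch_b below 0.02 rad), for 0.2 s.
At the end, for the whole second after the job is handed in: The relay sits in the socket within 2.2 mm of fully home, centred within 4 mm and aligned within 0.12 rad, both catches closed (under 0.02 rad), the gripper is still on the relay (over 2 N) and the relay is pressed on the socket with more than 3 N (all of step 2 and contact force between relay and socket above 3 N and contact force between the fingers and relay above 2 N); the arm keeps its last pose, push and grip.
It fails at once if another module in the tray is disturbed (moved more than 20 mm) (distance of any of slim_center, round_center from where it was at the start of the episode above 0.02 m).
It fails at once if another thing on the bench is disturbed (moved more than 20 mm) (distance of any of tube, caliper, fixture, dish, driver from where it was at the start of the episode above 0.02 m).
It also fails if it takes over 45 s, if anything falls off the work surface, if the arm or the gripper's body presses on something with over 40 N, if the wrist force passes 120 N, or if a joint passes its speed limit or range.

## Working session

There is one attempt and no reset: what is moved stays moved. The work goes in short steps, Python scripts to look and compute and a tool call to move; the robot and the scene stay as the last step left them, time stands still between calls to the robot, and variables do not carry over. Pictures are saved under pics/ and viewed, at most 10 in all, crops included, and the job is handed in when it is done.

Besides the shell and the picture viewer there is one more tool, called after "Emit:" in YAML: its name, and indented under it one key for each argument. servo_tool: Moves the arm, as the interface text tells. Its arguments: {"type":"object","properties":{"increments":{"type":"array","items":{"type":"array","items":{"type":"number"}}},"squeeze":{"type":"number"}},"required":["increments"]}

```bash
mkdir -p pics
cat > h.py <<'E'
import numpy as np, cv2
from rig import manip, optics, finder
def cal(n):
    c=optics.get_calibration(n); f=200/np.tan(np.radians(c["fov_y"])/2); return f,c["cx"],c["cy"],np.array(c["world_to_cam"])
def proj(n,P,c=None):
    f,cx,cy,T=c or cal(n); p=T[:3,:3]@np.array(P)+T[:3,3]; return np.array([cx+f*p[0]/p[2],cy+f*p[1]/p[2]])
def onz(n,uv,z,c=None):
    f,cx,cy,T=c or cal(n); R=T[:3,:3]; o=-R.T@T[:3,3]; d=R.T@np.array([(uv[0]-cx)/f,(uv[1]-cy)/f,1]); return o+d*(z-o[2])/d[2]
def save(im,n): cv2.imwrite(f"pics/{n}.png",cv2.cvtColor(im,cv2.COLOR_RGB2BGR))
E
python3 - <<'E'
from h import *
np.set_printoptions(precision=4,suppress=True)
a=optics.get_image("top");b=optics.get_image("scene")
save(np.vstack([a,b])[:, :],"x")
im=cv2.resize(np.vstack([a,b]),None,fx=.75,fy=.75,interpolation=cv2.INTER_AREA);save(im,"both")
for n in("top","scene"):
  c=cal(n);print(n,c[0],-c[3][:3,:3].T@c[3][:3,3],c[3][:3,:3].ravel())
  for l,z in(("relay_center",.038),("socket_seat",.034),("slim_center",.039),("round_center",.035)):
    for d in finder.tip_of(l,n)[:3]: print(l,round(d["p"],2),d["at"],onz(n,d["at"],z,c))
E
```

```text
top 411.6844130918676 [ 0.3998 -0.0793  1.111 ] [ 0.0035 -0.9999 -0.0164 -0.984  -0.0005 -0.178   0.1779  0.0168 -0.9839]
relay_center 0.66 [205.3, 247.1] [0.4533 0.2198 0.038 ]
relay_center 0.59 [246.4, 199.1] [0.5799 0.1168 0.038 ]
relay_center 0.58 [252.9, 245.3] [0.4583 0.0959 0.038 ]
socket_seat 0.56 [338.7, 209.5] [ 0.5529 -0.1276  0.034 ]
slim_center 0.67 [213.3, 194.5] [0.5921 0.2052 0.039 ]
round_center 0.51 [185.9, 193.3] [0.596  0.2799 0.035 ]
round_center 0.35 [247.1, 203.9] [0.5675 0.1151 0.035 ]
scene 482.507732747158 [ 1.2901 -0.8865  1.0825] [ 0.7765  0.63   -0.0108  0.4305 -0.5429 -0.721  -0.4601  0.5552 -0.6928]
relay_center 0.77 [336.0, 170.0] [0.569  0.1116 0.038 ]
relay_center 0.71 [330.3, 143.1] [0.4643 0.2169 0.038 ]
relay_center 0.65 [368.2, 192.5] [0.7152 0.087  0.038 ]
socket_seat 0.76 [282.2, 206.6] [ 0.5409 -0.1272  0.034 ]
slim_center 0.63 [359.0, 155.7] [0.5861 0.2204 0.039 ]
round_center 0.73 [239.7, 297.5] [ 0.6781 -0.4475  0.035 ]
round_center 0.67 [316.9, 270.9] [ 0.7807 -0.2553  0.035 ]
round_center 0.5 [371.3, 150.6] [0.6007 0.2746 0.035 ]
```

View pics/both.png

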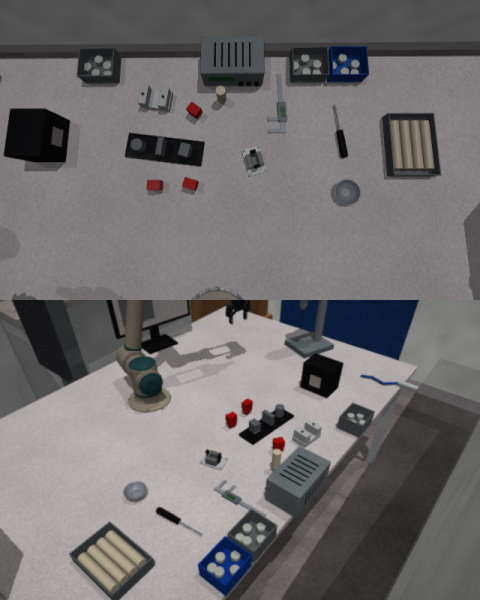

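The top view shows the tray (full-resolution columns ~165–275, row ~198) holding round, slim and relay from left to right. The relay is at about (246,199), three red look-alikes lie outside the tray, and the socket is at about (338,212).

Run:
```python
from h import *
np.set_printoptions(precision=4,suppress=True)
from scipy.spatial.transform import Rotation as R
s=manip.get_state();print(s["position"],s["ee_rot"],s["width"])
q=s["ee_rot"];M=R.from_quat([q[1],q[2],q[3],q[0]]).as_matrix();print(M)
c=cal("wrist");C=-c[3][:3,:3].T@c[3][:3,3];print("cam in tool",M.T@(C-s["position"]),(M.T@c[3][:3,:3].T),c[0])
a=cv2.imread("pics/x.png")
t=a[160:260,160:280];u=a[160:260,290:380]
cv2.imwrite("pics/crop.png",np.hstack([cv2.resize(t,None,fx=3.5,fy=3.5,interpolation=2),cv2.resize(u,None,fx=3.5,fy=3.5,interpolation=2)]))
```

```text
[0.1276 0.5607 0.2393] [-0.      0.1117  0.9937  0.    ] 0.08526084107511381
[[-0.975   0.222  -0.    ]
 [ 0.222   0.975   0.0001]
 [ 0.      0.0001 -1.    ]]
cam in tool [ 0.0705 -0.0011 -0.1355] [[ 0.0009 -0.9597 -0.281 ]
 [ 1.      0.001  -0.0001]
 [ 0.0004 -0.281   0.9597]] 320.74932976937095
```

View pics/crop.png

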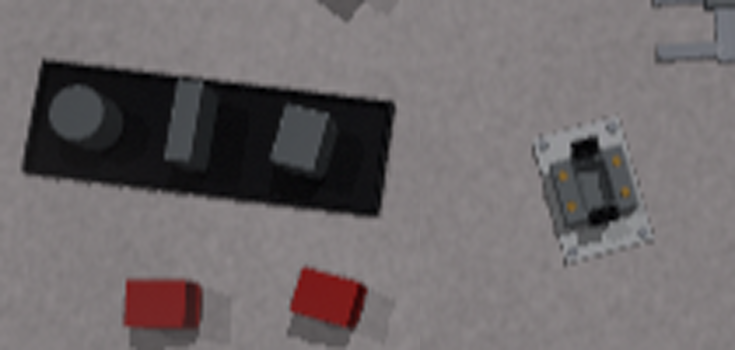

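The relay (top centre near (246,199)) has its long axis at about -15° and the socket's x is at about +15°. The tool x is already nearly along the relay's x, so I move over it.

Emit:
servo_tool:
  increments:
    - [-3.57,-2.24,0,0,0,0,-1]
    - [-3.57,-2.24,0,0,0,0,-1]
    - [-3.57,-2.24,0,0,0,0,-1]
    - [-3.57,-2.24,0,0,0,0,-1]
    - [-3.57,-2.24,0,0,0,0,-1]
  squeeze: 40

```text
clock: 1.0
position: [0.2777, 0.4107, 0.2395]
ee_rot: [0.0, 0.111, 0.994, 0.0]
contact_force: [0.4, -0.1, 0.1]
width: 0.0855
gripper_force: 0.0
```

Emit:
servo_tool:
  increments:
    - [-3.57,-2.24,0,0,0,0,-1]
    - [-3.57,-2.24,0,0,0,0,-1]
    - [-3.57,-2.24,0,0,0,0,-1]
    - [-3.57,-2.24,0,0,0,0,-1]
    - [-3.57,-2.24,0,0,0,0,-1]

```text
clock: 1.5
position: [0.4271, 0.2617, 0.2396]
ee_rot: [0.0, 0.112, 0.994, 0.0]
contact_force: [0.7, 1.9, 0.6]
width: 0.0858
gripper_force: 0.0
```

Emit:
servo_tool:
  increments:
    - [-3.57,-2.24,0,0,0,0,-1]
    - [-3.57,-2.24,0,0,0,0,-1]
    - [-3.57,-2.24,0,0,0,0,-1]
    - [-3.57,-2.24,0,0,0,0,-1]
    - [-3.57,-2.24,0,0,0,0,-1]

```text
clock: 2.0
position: [0.5763, 0.1128, 0.2394]
ee_rot: [0.0, 0.112, 0.994, 0.0]
contact_force: [0.5, 0.5, 0.3]
width: 0.0853
gripper_force: 0.0
```

Emit:
servo_tool:
  increments:
    - [0,0,0,0,0,0,-1]
    - [0,0,0,0,0,0,-1]
    - [0,0,0,0,0,0,-1]
    - [0,0,0,0,0,0,-1]
    - [0,0,0,0,0,0,-1]

```text
clock: 2.5
position: [0.5745, 0.1152, 0.2396]
ee_rot: [0.0, 0.111, 0.994, 0.0]
contact_force: [0.2, 0.3, -0.0]
width: 0.0853
gripper_force: 0.0
```

Run:
```python
from h import *
np.set_printoptions(precision=4,suppress=True)
c=cal("wrist");im=optics.get_image("wrist");save(im,"w1")
for d in finder.tip_of("relay_center","wrist")[:3]: print(d["p"],d["at"],onz("wrist",d["at"],.038,c))
for d in finder.silhouettes("relay_center","wrist")[:3]:
  print(d["p"],d["box"]); m=d["region"].astype(np.uint8)
  # tentatively split off top face by brightness
  g=cv2.cvtColor(im,cv2.COLOR_RGB2GRAY); v=g[m>0]; 
  if d is not None and len(v): 
    t,_=cv2.threshold(v.reshape(-1,1),0,255,cv2.THRESH_OTSU); top=((g>t)&(m>0)).astype(np.uint8)
    p=np.argwhere(top)[:,::-1].astype(np.float32); r=cv2.minAreaRect(p); b=cv2.boxPoints(r)
    w=np.array([onz("wrist",x,.072,c) for x in b]); print(t,b.tolist(),"\n",w,w.mean(0),np.linalg.norm(w-np.roll(w,1,0),axis=1))
    print("ax",[np.degrees(np.arctan2(*(w[i]-w[i-1])[1::-1])) for i in range(4)])
```

```text
0.96 [322.2, 299.8] [0.7209 0.0842 0.038 ]
0.81 [396.0, 37.9] [0.4581 0.2147 0.038 ]
0.71 [271.5, 70.1] [0.4596 0.0917 0.038 ]
0.82 [325.3, 305.6, 47.4, 58.5]
47.0 [[295.1379699707031, 318.6551818847656], [312.7931213378906, 274.5172424316406], [355.5517272949219, 291.6206970214844], [337.8965759277344, 335.7586364746094]] 
 [[0.7158 0.0546 0.072 ]
 [0.6673 0.0858 0.072 ]
 [0.6972 0.1258 0.072 ]
 [0.748  0.0959 0.072 ]] [0.7071 0.0905 0.072 ] [0.0524 0.0577 0.0501 0.0589]
ax [np.float64(-127.89938191864137), np.float64(147.27276016284947), np.float64(53.21859569437822), np.float64(-30.49883054709374)]
0.81 [269.0, 67.3, 54.2, 45.9]
53.0 [[244.0, 45.0], [296.0, 45.0], [296.0, 90.0], [244.0, 90.0]] 
 [[0.4397 0.0777 0.072 ]
 [0.4495 0.1213 0.072 ]
 [0.485  0.1126 0.072 ]
 [0.4748 0.0673 0.072 ]] [0.4622 0.0947 0.072 ] [0.0367 0.0448 0.0366 0.0464]
ax [np.float64(163.51640017906118), np.float64(77.31510381826051), np.float64(-13.877609728000538), np.float64(-102.68477044190033)]
0.73 [401.8, 29.9, 64.1, 57.9]
59.0 [[362.8824157714844, 14.529413223266602], [427.5882873535156, -1.647054672241211], [439.6471252441406, 46.58824157714844], [374.9412536621094, 62.76470947265625]] 
 [[0.4392 0.1818 0.072 ]
 [0.4392 0.2363 0.072 ]
 [0.4779 0.2418 0.072 ]
 [0.4783 0.1852 0.072 ]] [0.4587 0.2113 0.072 ] [0.0393 0.0546 0.039  0.0566]
ax [np.float64(-174.9941451657381), np.float64(89.95047947730282), np.float64(8.082814800260607), np.float64(-89.5371455096719)]
```

View pics/w1.png

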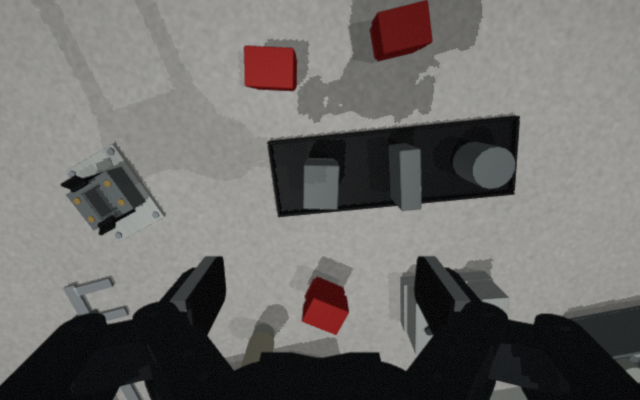

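The wrist view shows the relay in the tray at about (321,185), slim at (405,177) and round at (485,165). The socket is at (110,195), with red look-alikes at (270,68), (400,30) and (325,305).

Run:
```python
from h import *
np.set_printoptions(precision=4,suppress=True)
c=cal("wrist");im=cv2.cvtColor(cv2.imread("pics/w1.png"),cv2.COLOR_BGR2RGB)
print(c[3],proj("wrist",[.5745,.1152,.072],c))
g=cv2.cvtColor(im,cv2.COLOR_RGB2GRAY)
print(g[150:216:3,296:346:3])
for k in ((.072,),):
  for uv in ((304,184),(338,184),(338,209),(304,208),(306,158),(338,160)): print(uv,onz("wrist",uv,.072,c))
u=cv2.resize(im[140:220,270:350],None,fx=6,fy=6,interpolation=2)
save(np.hstack([u,np.zeros_like(u[:, :1])]),"w1c")
```

```text
[[ 0.2201  0.9755 -0.0001 -0.2375]
 [ 0.9361 -0.2112  0.2813 -0.5516]
 [ 0.2744 -0.062  -0.9596  0.2292]
 [ 0.      0.      0.      1.    ]] [321.1177 184.2853]
[[ 32  32  31  29  33  21  15  14  14  11  16  13  16  12  15  19  16]
 [ 33  29  30  33  29  14   8   9  15   7  16  15  16  12  18  15  20]
 [ 31  31  33  31  31  12   8   8  11  10  13  14  13  15  17  12  17]
 [ 33  32  32  34  45  50  47  51  51  49  49  48  48  24  17  18  15]
 [ 30  32  31  43  43  45  44  46  46  43  45  44  44  44  23  12  26]
 [ 30  33  30  70  68  70  67  68  65  62  66  65  63  58  42  14  19]
 [ 31  33  29  96  98  98  98  97  97  96  98 106 107 105  87  18  20]
 [ 32  36  32  96  98  99  99  98  96  96 105 106 106 105  80  17  29]
 [ 32  30  33  97  98  98  98  97  96  96 103 107 105 106  73  14  19]
 [ 34  34  34  98 100  98  98  97  97  96 102 106 106 106  67  14  29]
 [ 32  33  36  98  99  98  98  98  98  96 105 106 107 105  59  24  33]
 [ 33  32  34 105 106 100 101 106 105 107 106 106 103 106  56  30  33]
 [ 35  29  33 107 109 109 109 107 107 108 106 104 105 105  57  33  30]
 [ 36  34  35 108 109 108 109 108 108 107 106 106 104 104  57  31  33]
 [ 36  37  39 108 109 109 108 109 107 107 106 105 105 103  55  30  34]
 [ 35  35  38 108 110 110 108 109 107 105 107 104 104 104  51  31  32]
 [ 37  36  41 108 111 108 108 107 107 105 105 105 105 103  46  32  32]
 [ 35  37  43 109 109 109 109 107 106 106 105 105 104 103  44  32  33]
 [ 36  37  41 109 109 109 108 107 107 106 106 105 105 102  40  31  20]
 [ 35  35  40 106 107 107 106 106 106 104 104 103 102 101  20   6   9]
 [ 15  19   9   7   9  14  13  18  22  22  25  32  29  34  36  48  59]
 [ 22  26  25  29  38  55  69  90 113 145 142 145 156 161 159 155 157]]
(304, 184) [0.5706 0.0991 0.072 ]
(338, 184) [0.5778 0.1312 0.072 ]
(338, 209) [0.6026 0.126  0.072 ]
(304, 208) [0.5942 0.0934 0.072 ]
(306, 158) [0.5465 0.1068 0.072 ]
(338, 160) [0.555 0.136 0.072]
```

View pics/w1c.png

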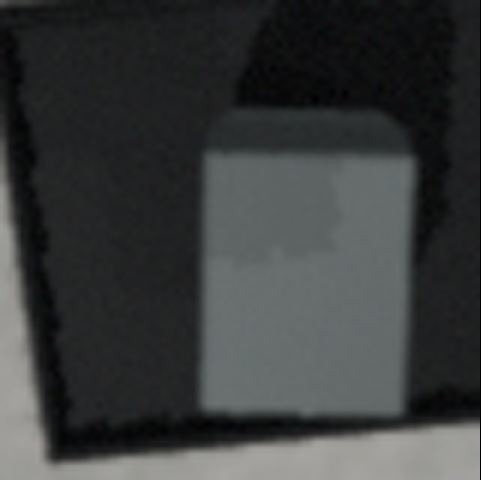

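The crop shows the relay's top face clearly, with corners near (303.8,165.3), (339.2,165.8), (337.7,209.3) and (303.5,208.7).

Run:
```python
from h import *
np.set_printoptions(precision=4,suppress=True)
c=cal("wrist")
w=np.array([onz("wrist",u,.072,c) for u in ((303.8,165.3),(339.2,165.8),(337.7,209.3),(303.5,208.7))])
print(w,w.mean(0),np.linalg.norm(w-np.roll(w,1,0),axis=1))
print([np.degrees(np.arctan2(*(w[i]-w[j])[1::-1])) for i,j in((3,0),(2,1),(1,0),(2,3))])
m=w.mean(0); s=manip.get_state(); d=m-s["position"]; print(d, "tool dx,dy",-.975*d[0]+.222*d[1],.222*d[0]+.975*d[1])
```

```text
[[0.5528 0.1032 0.072 ]
 [0.5607 0.1359 0.072 ]
 [0.6029 0.1257 0.072 ]
 [0.5948 0.0928 0.072 ]] [0.5778 0.1144 0.072 ] [0.0433 0.0337 0.0434 0.0339]
[np.float64(-13.909623781058537), np.float64(-13.697870850880543), np.float64(76.47063070957867), np.float64(76.23366411378319)]
[ 0.003  -0.0005 -0.1675] tool dx,dy -0.00301540160025796 0.0002217536343051165
```

Emit:
servo_tool:
  increments:
    - [-0.3,0,3,0,0,0.9,-1]
    - [0,0,3,0,0,0,-1]
    - [0,0,3,0,0,0,-1]
    - [0,0,3,0,0,0,-1]
    - [0,0,3,0,0,0,-1]

```text
clock: 3.15
position: [0.5781, 0.1138, 0.0885]
ee_rot: [0.0, 0.119, 0.993, 0.0]
contact_force: [1.0, 0.2, -0.4]
width: 0.0854
gripper_force: 0.0
```

Emit:
servo_tool:
  increments:
    - [0,0,2,0,0,0,-1]
    - [0,0,1.5,0,0,0,-1]
    - [0,0,1.5,0,0,0,-1]
    - [0,0,0,0,0,0,-1]
    - [0,0,0,0,0,0,1]

```text
clock: 3.65
position: [0.5782, 0.1137, 0.0395]
ee_rot: [0.0, 0.119, 0.993, 0.0]
contact_force: [0.4, 0.1, 0.3]
width: 0.0732
gripper_force: 0.0
```

Emit:
servo_tool:
  increments:
    - [0,0,0,0,0,0,1]
    - [0,0,0,0,0,0,1]
    - [0,0,0,0,0,0,1]
    - [0,0,0,0,0,0,1]
    - [0,0,0,0,0,0,1]
  squeeze: 60

```text
clock: 4.15
position: [0.5788, 0.1137, 0.0402]
ee_rot: [0.001, 0.119, 0.993, 0.0]
contact_force: [0.1, 0.5, 5.5]
width: 0.0331
gripper_force: 62.2
```

Emit:
servo_tool:
  increments:
    - [0,0,-2,0,0,0,1]
    - [0,0,-4,0,0,0,1]
    - [0,0,-4,0,0,0,1]
    - [0,0,-4,0,0,0,1]
    - [0,0,-2,0,0,0,1]

```text
clock: 4.65
position: [0.5794, 0.1136, 0.2029]
ee_rot: [0.003, 0.119, 0.993, 0.0]
contact_force: [0.7, -0.2, 0.1]
width: 0.0337
gripper_force: 61.8
```

Emit:
servo_tool:
  increments:
    - [-1.66,-4.2,0,0,0,0,1]
    - [-1.66,-4.2,0,0,0,0,1]
    - [-1.66,-4.2,0,0,0,0,1]
    - [-1.66,-4.2,0,0,0,0,1]
    - [-1.66,-4.2,0,0,0,0,1]

```text
clock: 5.15
position: [0.6085, -0.1118, 0.1988]
ee_rot: [-0.0, 0.119, 0.993, 0.0]
contact_force: [0.7, 0.4, -0.9]
width: 0.0336
gripper_force: 61.8
```

Emit:
servo_tool:
  increments:
    - [0,0,0,0,0,-7.2,1]
    - [0,0,0,0,0,-7.2,1]
    - [0,0,0,0,0,-7.2,1]
    - [0,0,0,0,0,-7.2,1]
    - [0,0,0,0,0,0,1]

```text
clock: 5.65
position: [0.6085, -0.1102, 0.1986]
ee_rot: [-0.001, -0.131, 0.991, 0.0]
contact_force: [0.3, 0.3, -1.0]
width: 0.0335
gripper_force: 61.7
```

Emit:
servo_tool:
  increments:
    - [0,0,0,0,0,0,1]
    - [0,0,0,0,0,0,1]
    - [0,0,0,0,0,0,1]
    - [0,0,0,0,0,0,1]
    - [0,0,0,0,0,0,1]

```text
clock: 6.15
position: [0.609, -0.1101, 0.1993]
ee_rot: [0.0, -0.131, 0.991, 0.0]
contact_force: [0.1, 0.5, -0.4]
width: 0.0335
gripper_force: 61.7
```

Run:
```python
from h import *
np.set_printoptions(precision=4,suppress=True)
s=manip.get_state();c=cal("wrist");im=optics.get_image("wrist");save(im,"w2");np.save("c2.npy",np.array([c[0],c[1],c[2],*c[3].ravel()]))
print(s["position"],s["ee_rot"],s["width"])
for d in finder.tip_of("socket_seat","wrist")[:3]: print(d["p"],d["at"],onz("wrist",d["at"],.034,c))
for l in("catch_a","relay_center"):
  for d in finder.silhouettes(l,"wrist")[:4]: print(l,d["p"],d["box"])
```

```text
[ 0.609  -0.1101  0.1993] [ 0.     -0.1311  0.9914  0.    ] 0.03347624613887811
0.91 [322.8, 119.5] [ 0.5489 -0.1249  0.034 ]
0.23 [185.4, 281.4] [ 0.7458 -0.2211  0.034 ]
catch_a 0.9 [320.6, 84.3, 22.3, 21.3]
catch_a 0.67 [317.3, 148.5, 22.0, 15.6]
relay_center 0.97 [590.0, 80.8, 93.1, 67.3]
relay_center 0.78 [321.2, 280.0, 94.9, 145.3]
relay_center 0.59 [474.7, 354.4, 21.2, 22.8]
```

View pics/w2.png

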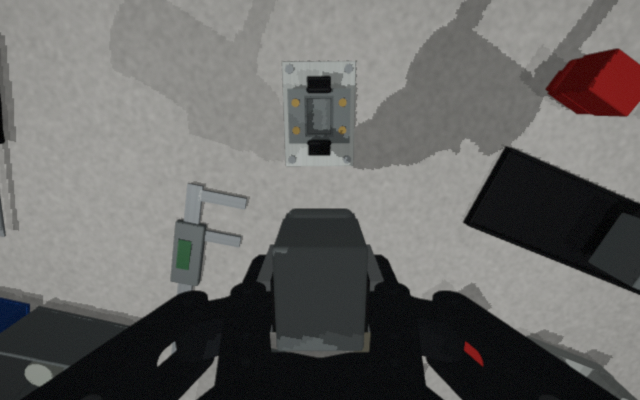

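The socket is at about (319,117), seen nearly square-on and unoccluded. The relay is held centrally between the pads, with its top at about (273–369, 247–350). I zoom in for exact edges.

Run:
```python
import cv2,numpy as np
im=cv2.imread("pics/w2.png")
a=cv2.resize(im[55:171,275:365],None,fx=5,fy=5,interpolation=2)
b=cv2.resize(im[200:360,255:385],(0,0),fx=2.6,fy=2.6,interpolation=2)
h=max(a.shape[0],b.shape[0]);f=lambda x:cv2.copyMakeBorder(x,0,h-x.shape[0],0,0,cv2.BORDER_CONSTANT)
x=np.hstack([f(a),f(b)]);x=np.clip(x.astype(float)*1.6,0,255).astype(np.uint8);print(x.shape);cv2.imwrite("pics/w2c.png",x)
```

```text
(580, 788, 3)
```

View pics/w2c.png

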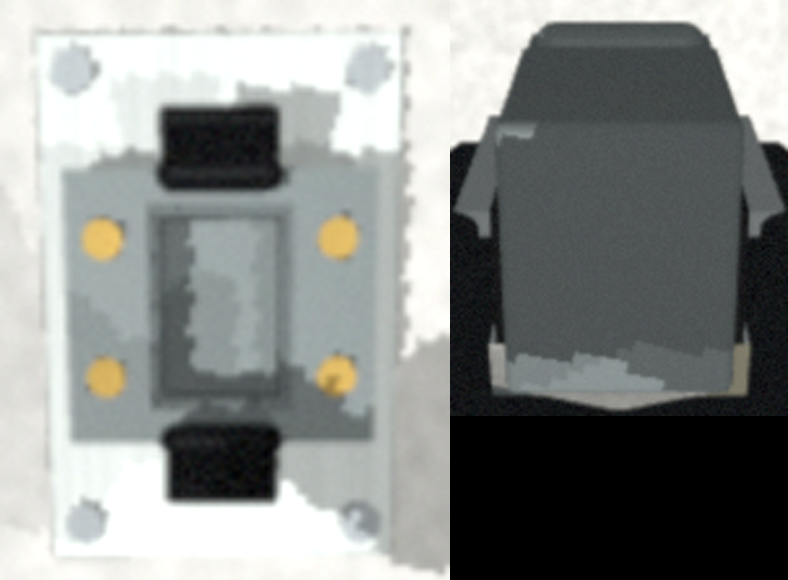

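The zoom shows the socket block's top corners, the four brass pads around the hole and the hole's chamfer, all usable. The held relay's top corners are also clear. I compute the offsets from these.

Run:
```python
from h import *
np.set_printoptions(precision=4,suppress=True)
v=np.load("c2.npy");c=(v[0],v[1],v[2],v[3:].reshape(4,4))
P=np.array([.6090,-.1101,.1993])
from scipy.spatial.transform import Rotation as R
s=manip.get_state();q=s["ee_rot"];M=R.from_quat([q[1],q[2],q[3],q[0]]).as_matrix()
def T(name,pts,sc,off,z):
  w=np.array([onz("wrist",(u[0]/sc+off[0],u[1]/sc+off[1]),z,c) for u in pts]); t=(w-P)@M
  print(name,w.mean(0),"tool mm",t.mean(0)*1e3,"sizes",np.linalg.norm(w-np.roll(w,1,0),axis=1)*1e3)
  print("   angles in tool of y-edges / x-edges",[round(float(np.degrees(np.arctan2(d[1],d[0]))),2) for d in (t[1]-t[0],t[2]-t[3],t[0]-t[3],t[1]-t[2])])
S=(275,55)
T("brass",[(103,240),(338,238),(337,377),(107,378)],5,S,.034)
T("hole",[(147,208),(295,208),(290,405),(152,405)],5,S,.034)
T("block",[(62,170),(380,168),(373,437),(70,440)],5,S,.034)
T("plate",[(36,30),(405,32),(385,556),(54,556)],5,S,.006)
T("relay",[(47,123),(293,123),(285,390),(55,390)],2.6,(255,200),.2311)
print(M)
```

```text
brass [ 0.5474 -0.1286  0.034 ] tool mm [ 64.2887  -1.8521 165.2946] sizes [24.1662 42.0872 24.3274 42.1669]
   angles in tool of y-edges / x-edges [89.5, 89.72, -0.57, -0.75]
hole [ 0.5473 -0.1287  0.034 ] tool mm [ 64.4498  -1.8957 165.2946] sizes [34.4748 26.3683 34.4731 25.4196]
   angles in tool of y-edges / x-edges [89.96, 89.96, -0.8, 0.78]
block [ 0.547  -0.1287  0.034 ] tool mm [ 64.6811  -1.8569 165.2946] sizes [47.235  56.2922 47.0135 56.1388]
   angles in tool of y-edges / x-edges [89.62, 89.4, -0.21, -0.03]
plate [ 0.5474 -0.1289  0.006 ] tool mm [ 64.4042  -2.1652 193.2946] sizes [100.3267  69.8082  99.9661  68.4225]
   angles in tool of y-edges / x-edges [90.25, 89.95, -0.28, 0.51]
relay [ 0.6065 -0.1118  0.2311] tool mm [  2.811   -0.9705 -31.8003] sizes [43.4022 33.218  43.392  34.4179]
   angles in tool of y-edges / x-edges [89.94, 89.93, 0.72, -0.86]
[[-0.9656 -0.26    0.0001]
 [-0.26    0.9656  0.0001]
 [-0.0001  0.     -1.    ]]
```

Emit:
servo_tool:
  increments:
    - [3.15,-0.1,0,0,0,0,1]
    - [3.15,-0.1,0,0,0,-0.3,1]
    - [0,0,4,0,0,0,1]
    - [0,0,4,0,0,0,1]
    - [0,0,2.7,0,0,0,1]

```text
clock: 6.85
position: [0.5473, -0.1282, 0.0905]
ee_rot: [-0.001, -0.134, 0.991, 0.0]
contact_force: [-0.1, 1.0, -0.9]
width: 0.0335
gripper_force: 61.7
```

Emit:
servo_tool:
  increments:
    - [0,0,0,0,0,0,1]
    - [0,0,0,0,0,0,1]
    - [0,0,0,0,0,0,1]
    - [0,0,0,0,0,0,1]
    - [0,0,0,0,0,0,1]

```text
clock: 7.35
position: [0.5495, -0.1287, 0.0937]
ee_rot: [0.001, -0.134, 0.991, -0.001]
contact_force: [0.0, 0.1, -0.5]
width: 0.033
gripper_force: 61.7
```

Run:
```python
from h import *
np.set_printoptions(precision=4,suppress=True)
s=manip.get_state();c=cal("wrist");im=optics.get_image("wrist");np.save("c3.npy",np.array([c[0],c[1],c[2],*c[3].ravel()]))
print(s["position"],s["ee_rot"],s["contact_force"]);save(im,"w3r")
t=optics.get_image("scene");save(t,"s3")
a=np.clip(im[:,170:470].astype(float)*1.8,0,255).astype(np.uint8)
u=proj("scene",[.547,-.128,.06]).astype(int);print(u)
b=cv2.resize(t[u[1]-45:u[1]+45,u[0]-45:u[0]+45],(500,500),interpolation=2)
save(np.hstack([cv2.resize(a,(300,400)),b[:400]]),"w3")
```

```text
[ 0.5495 -0.1287  0.0937] [ 0.0012 -0.1338  0.991  -0.0006] [ 0.0402  0.0826 -0.5383]
[283 201]
```

View pics/w3.png

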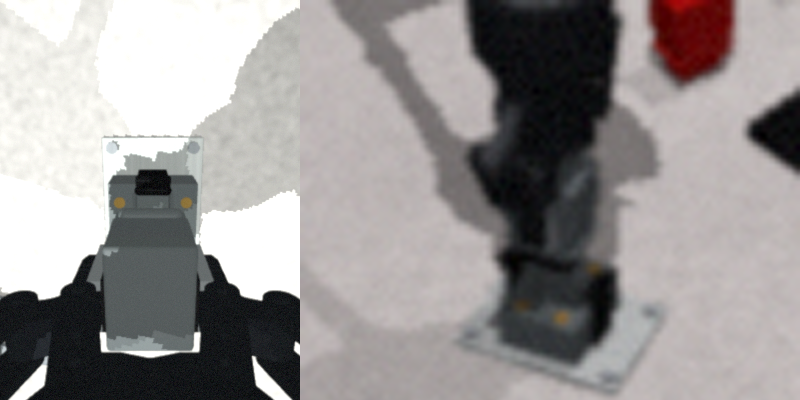

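The relay now sits above the socket and between the catches. The far catch is at about (152,182) and two brass pads are at (119,202) and (186,202), with the relay centred between them to within 1–2 px. I compute the residual.

Run:
```python
from h import *
from scipy.spatial.transform import Rotation as R
np.set_printoptions(precision=2,suppress=True)
v=np.load("c3.npy");c=(v[0],v[1],v[2],v[3:].reshape(4,4))
im=cv2.cvtColor(cv2.imread("pics/w3r.png"),cv2.COLOR_BGR2RGB).astype(int)
s=manip.get_state();q=s["ee_rot"];M=R.from_quat([q[1],q[2],q[3],q[0]]).as_matrix();P=np.array(s["position"])
m=((im[...,0]-im[...,2]>30)&(im[...,0]<1.8*im[...,1])).astype(np.uint8);m[:150]=0;m[240:]=0
n,_,st,ce=cv2.connectedComponentsWithStats(m)
for i in range(1,n):
  if st[i,4]>15: print(st[i,4],ce[i],"tool mm",((onz("wrist",ce[i],.034,c)-P)@M)*1e3)
g=im.sum(2)//3
for r in (260,280,300,320): print(r,g[r,268:282],g[r,360:376])
```

```text
88 [289.08 202.41] tool mm [ 13.75 -21.07  59.15]
83 [355.86 202.45] tool mm [13.79 21.24 59.11]
260 [58 61 61 58 50 48 49 49 52 51 49 51 51 48] [51 50 51 51 50 50 48 49 56 60 60 58 61 59 59 56]
280 [60 59 37 13  8 28 43 47 53 52 49 50 50 51] [50 52 51 51 51 49 35 18  8 25 52 59 59 60 60 62]
300 [10  8 11 13 13 19 31 42 47 52 49 50 52 51] [49 50 50 49 46 37 23 13 12  9 10 11 15  7 14  5]
320 [ 9 13 12 13 13 13 15 32 45 49 50 51 49 50] [50 51 47 48 39 23 12 13 14 12 12 10 10 11 13 10]
```

Emit:
servo_tool:
  increments:
    - [0,0.06,0.4,0,0,0,1]
    - [0,0,0.5,0,0,0,1]
    - [0,0,0.5,0,0,0,1]
    - [0,0,0.4,0,0,0,1]
    - [0,0,0.3,0,0,0,1]

```text
clock: 7.95
position: [0.5482, -0.1278, 0.0705]
ee_rot: [-0.0, -0.134, 0.991, 0.0]
contact_force: [0.2, -0.3, -1.4]
width: 0.0332
gripper_force: 61.7
```

Emit:
servo_tool:
  increments:
    - [0,0,0.1,0,0,0,1]
    - [0,0,0.1,0,0,0,1]
    - [0,0,0.1,0,0,0,1]
    - [0,0,0,0,0,0,1]
    - [0,0,0,0,0,0,1]

```text
clock: 8.45
position: [0.5486, -0.1279, 0.0684]
ee_rot: [0.0, -0.134, 0.991, -0.0]
contact_force: [0.5, 0.3, -0.9]
width: 0.0334
gripper_force: 61.7
```

Emit:
servo_tool:
  increments:
    - [0,0,0.1,0,0,0,1]
    - [0,0,0.1,0,0,0,1]
    - [0,0,0.1,0,0,0,1]
    - [0,0,0,0,0,0,1]
    - [0,0,0,0,0,0,1]

```text
clock: 8.95
position: [0.5485, -0.1278, 0.0652]
ee_rot: [0.0, -0.134, 0.991, 0.0]
contact_force: [0.2, -0.1, -1.1]
width: 0.0332
gripper_force: 61.7
```

Emit:
servo_tool:
  increments:
    - [0,0,0.1,0,0,0,1]
    - [0,0,0.1,0,0,0,1]
    - [0,0,0,0,0,0,1]
    - [0,0,0,0,0,0,1]
    - [0,0,0,0,0,0,1]

```text
clock: 9.45
position: [0.5495, -0.128, 0.0639]
ee_rot: [0.001, -0.134, 0.991, -0.0]
contact_force: [2.3, 1.1, 5.0]
width: 0.0335
gripper_force: 62.4
```

The foot is in the hole and the lips are meeting the catches. I press on with a slight easing along x.

Emit:
servo_tool:
  increments:
    - [-0.06,0,0.1,0,0,0,1]
    - [0,0,0.1,0,0,0,1]
    - [0,0,0,0,0,0,1]
    - [0,0,0,0,0,0,1]
    - [0,0,0,0,0,0,1]
  squeeze: 80

```text
clock: 9.95
position: [0.5498, -0.1281, 0.0635]
ee_rot: [0.001, -0.134, 0.991, -0.001]
contact_force: [-1.4, 1.2, 15.3]
width: 0.0332
gripper_force: 80.9
```

Emit:
servo_tool:
  increments:
    - [0,0,0.1,0,0,0,1]
    - [0,0,0.1,0,0,0,1]
    - [0,0,0,0,0,0,1]
    - [0,0,0,0,0,0,1]
    - [0,0,0,0,0,0,1]

```text
clock: 10.45
position: [0.5498, -0.1281, 0.0618]
ee_rot: [0.001, -0.134, 0.991, -0.001]
contact_force: [-1.7, 0.8, 16.6]
width: 0.0332
gripper_force: 81.1
```

Emit:
servo_tool:
  increments:
    - [0,0,0.1,0,0,0,1]
    - [0,0,0.1,0,0,0,1]
    - [0,0,0,0,0,0,1]
    - [0,0,0,0,0,0,1]
    - [0,0,0,0,0,0,1]

```text
clock: 10.95
position: [0.5491, -0.1278, 0.0569]
ee_rot: [-0.0, -0.134, 0.991, -0.0]
contact_force: [2.1, -1.2, -0.9]
width: 0.0331
gripper_force: 79.3
```

Emit:
servo_tool:
  increments:
    - [0,0,0.1,0,0,0,1]
    - [0,0,0.1,0,0,0,1]
    - [0,0,0,0,0,0,1]
    - [0,0,0,0,0,0,1]
    - [0,0,0,0,0,0,1]

```text
clock: 11.45
position: [0.5487, -0.1272, 0.0541]
ee_rot: [-0.001, -0.134, 0.991, 0.001]
contact_force: [4.1, 1.1, -13.3]
width: 0.0334
gripper_force: 80.5
```

The catches were passed and the force dropped. I go down to the seat and load it.

Emit:
servo_tool:
  increments:
    - [0,0,0.1,0,0,0,1]
    - [0,0,0.1,0,0,0,1]
    - [0,0,0,0,0,0,1]
    - [0,0,0,0,0,0,1]
    - [0,0,0,0,0,0,1]

```text
clock: 11.95
position: [0.5491, -0.1276, 0.0536]
ee_rot: [0.0, -0.134, 0.991, 0.0]
contact_force: [4.0, 2.2, -4.6]
width: 0.033
gripper_force: 81.0
```

Emit:
servo_tool:
  increments:
    - [0,0,0,0,0,0,1]
    - [0,0,0,0,0,0,1]
    - [0,0,0,0,0,0,1]
    - [0,0,0,0,0,0,1]
    - [0,0,0,0,0,0,1]

```text
clock: 12.45
position: [0.5492, -0.1279, 0.0534]
ee_rot: [0.0, -0.134, 0.991, -0.0]
contact_force: [3.4, 1.9, -2.5]
width: 0.0333
gripper_force: 81.0
```

Emit:
servo_tool:
  increments:
    - [0,0,0.1,0,0,0,1]
    - [0,0,0.1,0,0,0,1]
    - [0,0,0,0,0,0,1]
    - [0,0,0,0,0,0,1]
    - [0,0,0,0,0,0,1]

```text
clock: 12.95
position: [0.5486, -0.1281, 0.0523]
ee_rot: [-0.0, -0.134, 0.991, -0.0]
contact_force: [-0.8, 1.4, 5.3]
width: 0.0331
gripper_force: 82.5
```

Emit:
servo_tool:
  increments:
    - [0,0,0.1,0,0,0,1]
    - [0,0,0,0,0,0,1]
    - [0,0,0,0,0,0,1]
    - [0,0,0,0,0,0,1]
    - [0,0,0,0,0,0,1]

```text
clock: 13.45
position: [0.5486, -0.1281, 0.0523]
ee_rot: [-0.0, -0.134, 0.991, -0.001]
contact_force: [-2.2, 0.9, 12.0]
width: 0.0331
gripper_force: 83.3
```

Emit:
servo_tool:
  increments:
    - [0,0,0,0,0,0,1]
    - [0,0,0,0,0,0,1]
    - [0,0,0,0,0,0,1]
    - [0,0,0,0,0,0,1]
    - [0,0,0,0,0,0,1]

```text
clock: 13.95
position: [0.5486, -0.1281, 0.0523]
ee_rot: [-0.0, -0.134, 0.991, -0.001]
contact_force: [-2.3, 1.6, 11.1]
width: 0.0326
gripper_force: 83.3
```

Run:
```python
from h import *
im=optics.get_image("wrist")
s=manip.get_state();print(s["position"],s["contact_force"],s["moment"])
save(cv2.resize(np.clip(im[120:370,200:440].astype(float)*1.8,0,255).astype(np.uint8),None,fx=2.2,fy=2.2,interpolation=2),"w4")
```

```text
[ 0.54858635 -0.12812293  0.05226241] [-2.10774316  1.54574869 11.94476359] [0.16052693 0.36382463 0.03318917]
```

View pics/w4.png

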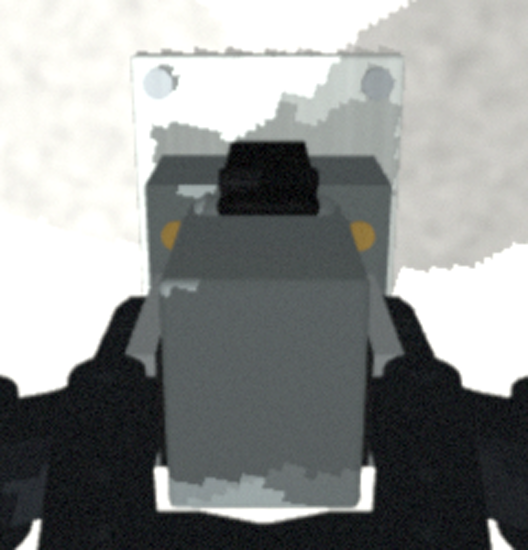

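The near catch (about (268,180)) is closed over the relay's lip. TCP z is 0.0523, matching the predicted home height of 0.0522, and the seat is rigid at about 12 N.

```bash
python3 -c "
from rig import manip
print(manip.sign_off())"
```

```text
the job is handed in; nothing more can be done
None
```

The relay is plugged in, snapped past the catches onto its seat and still gripped, pressing down with about 12 N. I handed the job in without seeing a verdict; the last picture shows one catch closed over the relay, and the other was out of view.

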